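# Close the rolling mill by one turn

### The arm

A 6-joint arm with a two-finger parallel gripper is mounted at the origin on the work surface. World frame = base frame: x ahead of the robot, y to its left, z up, the work surface at z = 0. Lengths are in m, angles in rad, forces in N, time in s.
With the tool pointing down it reaches from about 0.25 to 0.725 m from the base axis. Payload 4 kg.
Tool frame: the origin (TCP) lies on the front face of the gripper's body, between the roots of the fingers; the fingertips stand 73 mm ahead of it and the grasp point (between the pads) lies 54 mm ahead of it; z points along the fingers, y is the line along which they close (so a half turn about z gives the same grasp; the last joint's range is limited). The gripper opens to 85 mm and grips with 20 to 120 N. Pads are 22 mm wide; open, the fingers measure 114 mm over their backs; the gripper's body (76 mm by 85 mm) begins 54 mm behind the grasp point. The pads swing forward as they close: fully open they stand 13 mm farther back than shut.
Start: joints at [-1.335, 0.241, 0.005, 1.335, 0, 1.571], TCP at [0.117, -0.486, 0.304] pointing down, gripper open.
Joint ranges: [-2.72, 2.72], [-1.05, 1.87], [-1.09, 1.28], [-1.99, 2.15], [-1.42, 1.44], [-3.14, 3.14]. Speed limits (rad/s): [2.79, 2.79, 3.14, 3.14, 3.14, 3.14].

### API

Orientations are given as a unit quaternion [x, y, z, w].
In Python, from workcell import bot gives the robot as it stands. The module is installed in compiled form; this text tells all that it offers.
- The arm moves only by the tool step_arm, never from a script. Its argument "rows" is a list of rows, each a list of 2 entries, a list of its own where there are three numbers: the shift along the tool's x, y, z in mm, then the turn about the tool's z in degrees. A call has 1 to 12 rows; each row is the pose to reach, as a shift and turn from the pose commanded when the call began, along the tool's axes at that moment; what a row does not reach only later rows make up. A row lasts 1/8 s, in which the tool goes at most 62.5 mm and 10.7 degrees, less where a joint would pass 70% of its speed; a pose out of reach is approached as far as the arm can. A call with a gripper value outside its range is refused whole. "claw" is the gripper's target within -1 to 1 (shut at 1, half-way at 0, fully open at -1), set as the call begins (left out, the last holds). The fingers move at their own pace and stop on an object; the grip force is fixed at half the most. Time passes only in rows, so rows that repeat a pose let the fingers close. It gives the time, the measured TCP pose, the force, the opening and the grip force at its end, in the units of the state.
- bot.get_obs(): the state, without advancing time (a new reading comes with each control period).
- bot.camera(name): name is "scene" or "top"; returns (picture, depth): 420x560x3 uint8, red, green, blue; 420x560 float32, m along the optical axis (not along the pixel's ray), 0 where there is no reading.
- bot.camera_params(name): a dict with "fx", "fy", "cx", "cy" (pixels), "pose" (4x4, takes a point from camera to world coordinates). Camera axes: x right, y up, looking along -z (the intrinsics and any distortion apply to the point x, -y, -z); pixel columns grow to the right and rows downward; lengths in m; the calibration is good to about 2 mm. A picture is of the moment at which its call begins. camera_params takes no time and is no camera call.
- bot.job_done(): hands the job in; it is judged then, once.
Trained networks look in the newest picture that a camera, given by its name, has taken for a name from the list of things; names that differ only in an ending like _2 or _b are one class to them, and where a whole thing is asked for, a point or a joint stands for the part that bears it (a point fixed in the world has none). Each returns a list of dicts, best first, with "score" (0 to 1); they miss things now and then, are a little off and sometimes report something else, mostly with a low value. They report only what shows in the picture. A call takes as long as a camera call.
- bot.trace(target, camera): "pixels" (420x560 bool, what is visible of it) and "uv" ([column, row] in pixels, amid what is visible of it).
The state is a dict: "clock": time; "joint_pos": joint angles; "joint_vel": joint speeds; "tau": joint torques, N m; "eef_pos": TCP position; "tool_rot": TCP orientation; "ft_force": force on the tool from outside, world axes, zero at the start; "ft_torque": the same for the moment, N m; "grip_width": finger opening in m; "grasp_force": force on a finger pad.
Only numpy, scipy, OpenCV 4.12 (cv2) and the standard library are available. Lean on these libraries where they do the work, as an engineer would, in place of code of your own. Each camera call takes 0.05 s, during which the arm holds its last target. There are 200 camera calls.

### The job

Set the jeweller's rolling mill for its next, thinner pass: with the fingertips or the outside of the fingers push the hand wheel on top of the mill round by its upright handle, clockwise as seen from above, through exactly one full turn, so that the handle stands where it started. Only push the handle, do not grip it; leave every loose thing on the bench where it is, and take the fingers clear of the mill at the end.

Things in the scene. Friction and masses are not known exactly. Their poses are not given: they have to be found in the camera images.
- wheel (a joint): angle of the mill's hand wheel in rad; it grows as the wheel turns clockwise seen from above (which lowers the upper roll, 1 mm a turn). One full turn adds 6.283. At the start it reads anything from -2.6 to 2.6. The wheel has no stop within two turns of the start either way; it turns stiffly (a push of about 5 N on the handle) and stays where it is left, without coasting.
- wheel_centre (a point): centre of the hand wheel, on its vertical axis, in the mid-plane of the rim, 236 mm above the table. The wheel lies level on top of the green mill: steel rim of 60 mm mean radius made of 14 mm round bar (outer diameter 134 mm, top of the rim 7 mm above this point), three level spokes 120 degrees apart, hub of 36 mm diameter whose top with its nut is 15 mm above this point. Under it a graduated disc and gears; nothing else of the mill is higher than the wheel.
- handle_mid (a point): the wheel's upright handle at half its height: a plain black grip that revolves freely on its vertical pin, the only upright thing on the wheel, standing on the rim at the end of one spoke, 60 mm from the wheel's axis. 15 to 19 mm in diameter (widest 19 mm), 12 mm at the rounded top; from 11 mm to 65 mm above the level of the rim's mid-plane; this point is 38 mm above that plane (274 mm above the table). It travels round with the wheel.
- grip: the handle's revolving grip itself; origin at the centre of its underside, 27 mm below handle_mid. It spins freely on its pin, so its yaw means nothing.
- mill: the rolling mill, a green cast frame bolted to the table, 160 x 220 mm foot, top at 200 mm, with two steel rolls, a feed plate in front and behind, and a crank on one side (155 mm high); origin at the centre of its underside, below the wheel's axis. x points from the feed plate through the rolls, y to the crank's side.
- strip: bystander: brass strip 85 x 26 x 3 mm on the mill's front feed plate, origin at the centre of its underside
- oil: bystander: oil bottle, 42 mm diameter, 105 mm high, beside the mill, origin at the centre of its underside
- loupe: bystander: black eye loupe, 32 mm diameter, 32 mm high, beside the mill, origin at the centre of its underside
- hammer: bystander: hammer 220 mm long, lying
- mandrel: bystander: steel ring mandrel standing upright, 44 mm foot, 192 mm high, origin at the centre of its underside
- tin: bystander: round tin, 60 mm diameter, 34 mm high, origin at the centre of its underside
- pliers: bystander: pliers 125 mm long, lying

How it is judged:
On the way:
1. the handle is being pushed by the fingers on the far side of its circle, about half a turn on (distance of handle_mid from where it was at the start of the episode above 0.1 m and value of joint wheel above -0.7 rad and contact force between the fingers and grip above 0.3 N).
At the end, for the whole second after the job is handed in: the wheel has been turned clockwise through one turn and no more or less: the handle is within 15 mm (about 14 degrees of turn) of where it started, one turn on, and at rest; no bystander is more than 15 mm from its start (distance of each of handle_mid, strip, oil, loupe, hammer, mandrel, tin, pliers from where it was at the start of the episode below 0.015 m and value of joint wheel between 3.3 and 9.25 rad and velocity of joint wheel between -0.05 and 0.05 rad/s); the robot touches nothing.
It fails at once if the handle is gripped or forced: more than 35 N between the fingers and the handle (contact force between the fingers and grip above 35 N).
It fails at once if the wheel is turned on well past one turn (value of joint wheel above 9.4 rad).
It fails at once if a bystander is knocked, moved or lifted (distance of any of strip, oil, loupe, hammer, mandrel, tin, pliers from where it was at the start of the episode above 0.02 m).
It also fails if it takes over 64 s, if anything falls off the work surface, if the arm or the gripper's body presses on something with over 40 N, if the wrist force passes 120 N, or if a joint passes its speed limit or range.

## Working session

There is one attempt and no reset: what is moved stays moved. The work goes in short steps, Python scripts to look and compute and a tool call to move; the robot and the scene stay as the last step left them, time stands still between calls to the robot, and variables do not carry over. Pictures are saved under pics/ and viewed, at most 10 in all, crops included, and the job is handed in when it is done.

Besides the shell and the picture viewer there is one more tool, called after "Emit:" as a command line: name --argument value ..., lists and objects as JSON in quotes. step_arm: Moves the arm, as the interface text tells. Its arguments: {"type":"object","properties":{"rows":{"type":"array"},"claw":{"type":"number"}},"required":["rows"]}

```bash
mkdir -p pics; cat > h.py <<'E'
import numpy as np, cv2
from workcell import bot
def cloud(cam):
    im,d=bot.camera(cam); p=bot.camera_params(cam)
    v,u=np.mgrid[0:420,0:560]
    P=np.stack([(u-p['cx'])/p['fx']*d,-(v-p['cy'])/p['fy']*d,-d],-1)
    T=np.array(p['pose']); return im,d,P@T[:3,:3].T+T[:3,3]
E
python3 - <<'E'
from h import *
ims=[]
for c in ['scene','top']:
    im,d,W=cloud(c); cv2.imwrite(f'pics/{c}0.png',im[:,:,::-1])
    for n in ['handle_mid','wheel','mill','oil','loupe','mandrel','tin','hammer','strip','pliers']:
        r=bot.trace(n,c)
        if r:
            m=r[0]['pixels']&(d>0); w=W[m]
            print(c,n,round(r[0]['score'],2),np.round(r[0]['uv']),m.sum(),np.round(np.percentile(w,[3,50,97],axis=0),3).tolist())
    print(c,bot.camera_params(c))
o=bot.get_obs();print(o)
E
```

```text
scene handle_mid 0.65 [258. 203.] 1063 [[0.286, -0.087, 0.003], [0.524, -0.024, 0.241], [0.573, 0.19, 0.287]]
scene wheel 0.96 [256. 200.] 1115 [[0.26, -0.088, 0.002], [0.522, -0.024, 0.24], [0.573, 0.192, 0.285]]
scene mill 0.87 [258. 234.] 5406 [[0.456, -0.133, 0.013], [0.546, -0.053, 0.132], [0.612, 0.139, 0.246]]
scene oil 0.87 [223. 281.] 341 [[0.509, -0.212, 0.011], [0.527, -0.199, 0.061], [0.538, -0.178, 0.106]]
scene mandrel 0.7 [280. 284.] 344 [[0.653, -0.114, 0.006], [0.672, -0.1, 0.069], [0.683, -0.086, 0.184]]
scene hammer 0.67 [153. 345.] 964 [[0.389, -0.485, 0.009], [0.545, -0.458, 0.024], [0.594, -0.411, 0.029]]
scene strip 0.66 [277. 187.] 55 [[0.549, 0.01, 0.258], [0.554, 0.014, 0.28], [0.558, 0.02, 0.299]]
scene pliers 0.62 [353. 182.] 124 [[0.47, 0.462, 0.004], [0.52, 0.495, 0.011], [0.576, 0.51, 0.016]]
scene {'fx': 407.989870004929, 'fy': 407.989870004929, 'cx': 287.34144150411373, 'cy': 215.96046398174835, 'pose': array([[ 0.74760662, -0.43810985,  0.49914337,  1.18641265],
       [ 0.66405802,  0.50504442, -0.55132303, -0.63753131],
       [-0.01054952,  0.7436
[... 1495 characters left out ...]
': array([-1.33496935e+00,  2.40591416e-01,  5.02865334e-03,  1.33521798e+00,
       -2.58136251e-05,  1.57080404e+00]), 'joint_vel': array([-1.00681315e-03,  4.62935453e-05, -2.39550141e-03, -1.83892532e-03,
        6.32450062e-04,  8.23841661e-04]), 'tau': array([-9.55692158e-04, -3.72222555e+01,  2.52694845e+01,  1.30133794e-03,
       -1.50354931e-04,  8.94422456e-07]), 'eef_pos': array([ 0.11681898, -0.48616711,  0.30392171]), 'tool_rot': array([ 9.93056709e-01,  1.17636613e-01, -1.19005490e-05,  9.25589802e-06]), 'ft_force': array([ 0.24503168, -0.89207961,  0.69302908]), 'ft_torque': array([-0.02108118,  0.05901221,  0.02072485]), 'grasp_force': 0.0, 'grip_width': 0.08524296055578644}
```

View pics/scene0.png

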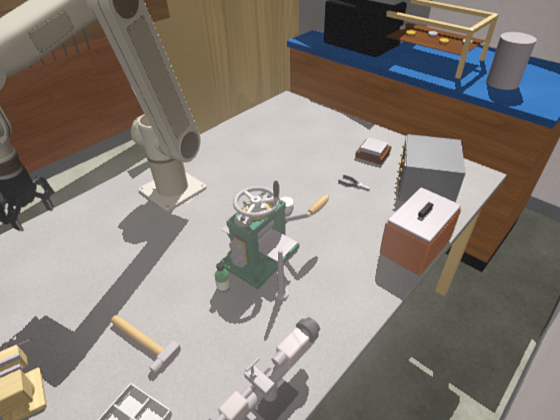

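View pics/top0.png

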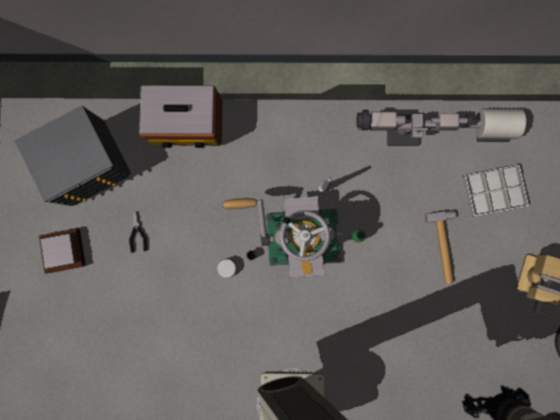

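```bash
python3 - <<'E'
from h import *
from scipy.optimize import least_squares
A=[];H=[]
for c in ['scene','top']:
    im,d,W=cloud(c)
    near=(np.hypot(W[...,0]-.515,W[...,1]+.03)<.1)&(d>0)
    m=near&(W[...,2]>.228)&(W[...,2]<.248); h=near&(W[...,2]>.258)&(W[...,2]<.32)
    print(c,m.sum(),h.sum(),np.median(W[h],axis=0),W[h].min(0),W[h].max(0))
    X=W[m]
    f=least_squares(lambda q:np.hypot(X[:,0]-q[0],X[:,1]-q[1])-.06,[.515,-.03],loss='cauchy',f_scale=.003)
    print(f.x)
    f=least_squares(lambda q:np.maximum(0,abs(np.hypot(X[:,0]-q[0],X[:,1]-q[1])-.06)-.007),[.515,-.03],loss='cauchy',f_scale=.003); print(f.x)
    print(np.round(W[h],3)[::4].tolist())
    v0,u0=(150,220) if c=='scene' else (190,250)
    cv2.imwrite(f'pics/{c}1.png',cv2.resize(im[v0:v0+90,u0:u0+110,::-1],None,fx=7,fy=6))
E
```

```text
scene 716 84 [0.55286149 0.01535173 0.2814897 ] [0.54169645 0.00986802 0.25997214] [0.55834689 0.02770994 0.30220598]
[ 0.51403246 -0.03010851]
[ 0.5113121  -0.02785891]
[[0.544, 0.022, 0.299], [0.549, 0.018, 0.301], [0.55, 0.016, 0.299], [0.542, 0.016, 0.291], [0.556, 0.018, 0.298], [0.552, 0.014, 0.294], [0.545, 0.013, 0.288], [0.557, 0.017, 0.292], [0.553, 0.013, 0.288], [0.554, 0.028, 0.28], [0.555, 0.014, 0.285], [0.542, 0.015, 0.274], [0.557, 0.015, 0.282], [0.549, 0.012, 0.276], [0.557, 0.02, 0.275], [0.553, 0.012, 0.274], [0.556, 0.025, 0.268], [0.552, 0.017, 0.268], [0.551, 0.01, 0.267], [0.558, 0.018, 0.266], [0.557, 0.016, 0.263]]
top 1016 41 [0.54946057 0.01506252 0.29541585] [0.54228989 0.00753581 0.27599626] [0.55948009 0.02274931 0.30536773]
[ 0.51342653 -0.03130656]
[ 0.51391815 -0.03134999]
[[0.559, 0.015, 0.289], [0.556, 0.013, 0.297], [0.554, 0.018, 0.301], [0.555, 0.008, 0.288], [0.551, 0.015, 0.3], [0.549, 0.023, 0.286], [0.549, 0.013, 0.297], [0.546, 0.02, 0.299], [0.547, 0.01, 0.289], [0.544, 0.015, 0.291], [0.542, 0.013, 0.277]]
```

View pics/top1.png

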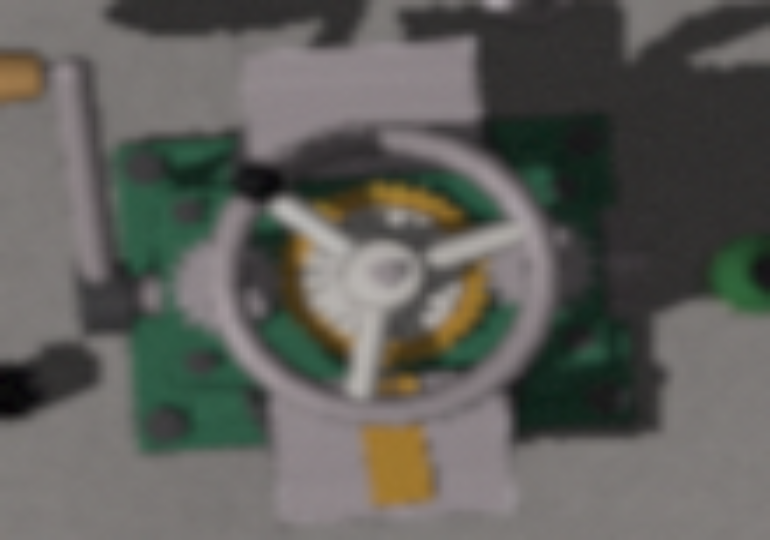

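Emit:
step_arm --rows '[[[0,0,-50],9],[[0,0,-100],13.5],[[0,0,-116],13.5],[[0,0,-116],13.5]]' --claw 1

```text
clock: 1.7
eef_pos: [0.1169, -0.4867, 0.4214]
tool_rot: [1.0, 0.0, 0.0, 0.002]
ft_force: [1.0, 0.1, -1.0]
grip_width: 0.012
grasp_force: 0.0
```

Emit:
step_arm --rows '[[[30,-40,0],0],[[65,-86,0],0],[[102,-135,0],0],[[139,-184,0],0],[[176,-233,0],0],[[213,-282,0],0],[[250,-331,0],0],[[287,-380,0],0],[[324,-429,0],0],[[360,-475,0],0],[[389,-515,0],0],[[389,-515,0],0]]'

```text
clock: 3.2
eef_pos: [0.5071, 0.0149, 0.417]
tool_rot: [1.0, 0.013, -0.002, -0.006]
ft_force: [-0.4, 0.1, -0.1]
grip_width: 0.0002
grasp_force: 0.0
```

```bash
python3 - <<'E'
from h import *
o=bot.get_obs();print(o['eef_pos'],o['tool_rot'],o['joint_pos'],o['grip_width'])
t=o['eef_pos']
im,d,W=cloud('scene'); cv2.imwrite('pics/s2.png',im[80:260,180:380,::-1].repeat(3,0).repeat(3,1))
m=(np.hypot(W[...,0]-t[0],W[...,1]-t[1])<.05)&(W[...,2]<t[2]-.035)&(W[...,2]>.33)
print(m.sum(),W[m].min(0)-t,W[m].max(0)-t)
E
```

```text
[0.50708172 0.01494482 0.41696598] [ 0.99990069  0.01252238 -0.00236897 -0.00601527] [0.02396372 0.24252539 0.29798186 1.63085305 0.012084   3.14048263] 0.0002119339587231439
104 [-0.00876389 -0.012634   -0.07263949] [ 0.01421401  0.01821089 -0.03532786]
```

View pics/s2.png

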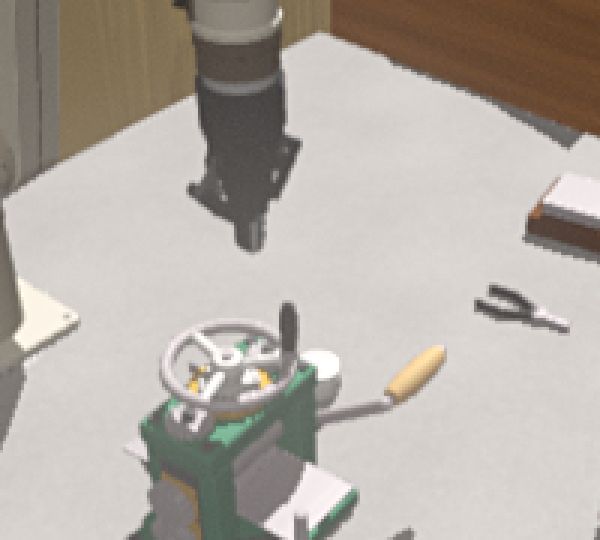

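Emit:
step_arm --rows '[[[0,0,0],-10],[[0,0,0],-20],[[0,0,0],-30],[[0,0,0],-40],[[0,0,0],-50],[[0,0,0],-60],[[0,0,0],-70],[[0,0,0],-80],[[0,0,0],-90],[[0,0,0],-90]]'

```text
clock: 4.5
eef_pos: [0.505, 0.012, 0.4197]
tool_rot: [0.701, 0.713, 0.004, -0.005]
ft_force: [-0.1, -0.4, 0.6]
grip_width: -0.0002
grasp_force: 0.0
```

```bash
python3 - <<'E'
from h import *
o=bot.get_obs();print(o['eef_pos'],o['tool_rot'],o['joint_pos'])
E
```

```text
[0.50504077 0.01203247 0.41966078] [ 0.70088508  0.71325013  0.00370178 -0.00454522] [0.01848454 0.23598229 0.29639508 1.63228831 0.01167414 1.57178721]
```

Emit:
step_arm --rows '[[[17,0,0],0],[[17,0,20],0],[[17,0,50],0],[[17,0,75],0],[[17,0,89],0],[[17,0,89],0],[[17,0,89],0]]'

```text
clock: 5.38
eef_pos: [0.5061, 0.0314, 0.3322]
tool_rot: [0.7, 0.715, 0.005, -0.004]
ft_force: [0.3, -0.1, 1.1]
grip_width: 0.0
grasp_force: 0.0
```

```bash
cat > plan.py <<'E'
# plan.py b0 b1 deg/row : rows along stick circle from measured pose
from h import *
import sys
from scipy.spatial.transform import Rotation as R
o=bot.get_obs(); Q=R.from_quat(o['tool_rot']); t=o['eef_pos']
C=np.array([.5138,-.031]); r=np.hypot(*(t[:2]-C)); b=np.degrees(np.arctan2(*(t[:2]-C)[::-1]))
print('tcp',t,'r',r,'bearing',b,'F',o['ft_force'],'j',np.round(o['joint_pos'],2))
st=float(sys.argv[1])
# handle contact estimate not needed; tip offset from tilt
tip=Q.apply([0,0,.06]); print('tip off',tip[:2])
for k in range(1,13):
    a=np.radians(b-st*k); p=C+.06*np.array([np.cos(a),np.sin(a)])-tip[:2]*[1,1]
    w=np.array([*p,.331])-t
    print(np.round(Q.inv().apply(w)*1000,0).astype(int).tolist(),end=', ')
E
python3 plan.py 8
```

```text
tcp [0.50610046 0.03141613 0.33217388] r 0.06288923329126435 bearing 97.03237823167987 F [ 0.33123193 -0.05092815  1.11218313] j [0.06 0.24 0.08 1.41 0.01 1.61]
tip off [8.43670861e-05 7.26774843e-04]
[-3, 9, 1], [-4, 17, 1], [-6, 25, 1], [-9, 33, 1], [-14, 40, 1], [-19, 47, 1], [-25, 52, 1], [-32, 57, 1], [-39, 61, 1], [-47, 64, 1], [-55, 66, 1], [-63, 66, 1],
```

Emit:
step_arm --rows '[[[-3,9,1],0],[[-3,14,1],0],[[-4,19,1],0],[[-6,25,1],0],[[-9,33,1],0],[[-14,40,1],0]]'

```text
clock: 6.12
eef_pos: [0.5455, 0.0191, 0.3301]
tool_rot: [0.699, 0.715, 0.004, -0.006]
ft_force: [-4.4, 4.1, 1.5]
grip_width: -0.0001
grasp_force: 0.0
```

```bash
python3 plan.py 8; python3 - <<'E'
from h import *
im,d,W=cloud('scene'); cv2.imwrite('pics/s3.png',im[120:260,200:340,::-1].repeat(4,0).repeat(4,1))
E
```

```text
tcp [0.54550364 0.01905371 0.33014676] r 0.05924942380429641 bearing 57.65014218921003 F [-4.35836107  4.08948866  1.46365691] j [0.03 0.33 0.19 1.44 0.01 1.58]
tip off [-0.00013564  0.00086401]
[-5, 7, -1], [-11, 13, -1], [-18, 18, -1], [-25, 22, -1], [-33, 25, -1], [-41, 27, -2], [-50, 27, -2], [-58, 27, -2], [-66, 25, -2], [-74, 22, -2], [-82, 18, -2], [-88, 13, -2],
```

View pics/s3.png

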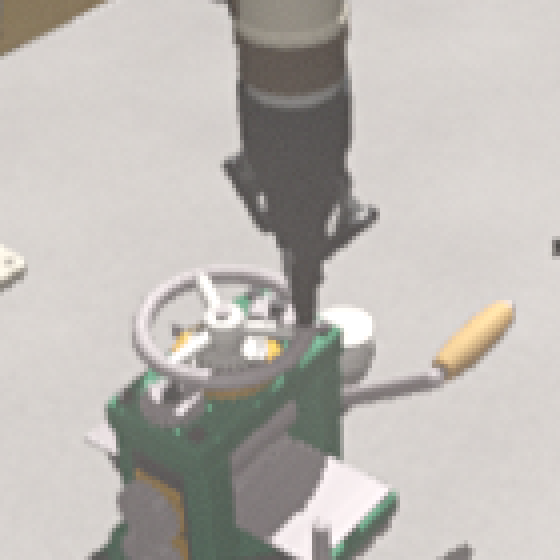

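Scene view: the fingers (around 305,280) now stand against the dark handle and the wheel has turned some; the push is about 6 N, in the right direction. Continuing round.

Emit:
step_arm --rows '[[[-5,7,0],0],[[-11,13,0],0],[[-18,18,0],0],[[-25,22,0],0],[[-33,25,0],0],[[-41,27,-1],0],[[-50,27,-1],0],[[-58,27,-1],0],[[-66,25,-1],0],[[-74,22,-1],0],[[-82,18,-1],0],[[-88,13,-1],0]]'

```text
clock: 7.68
eef_pos: [0.5619, -0.0683, 0.3301]
tool_rot: [0.699, 0.715, 0.006, -0.005]
ft_force: [2.2, 8.1, 0.8]
grip_width: -0.0001
grasp_force: 4.4
```

```bash
python3 plan.py 8
```

```text
tcp [ 0.56189454 -0.06830569  0.33005992] r 0.06086705701352286 bearing -37.799806881539084 F [2.20709263 8.0795015  0.82250838] j [-0.13  0.37  0.25  1.45  0.02  1.42]
tip off [0.00013405 0.00095154]
[-6, -7, -1], [-12, -13, -1], [-16, -20, -1], [-19, -28, -1], [-21, -36, -1], [-22, -44, -1], [-22, -53, -1], [-21, -61, -1], [-19, -69, -1], [-15, -77, -1], [-10, -84, -1], [-5, -90, -1],
```

Emit:
step_arm --rows '[[[-6,-7,0],0],[[-12,-13,0],0],[[-16,-20,0],0],[[-19,-28,0],0],[[-21,-36,0],0],[[-22,-44,0],0]]'

```text
clock: 8.43
eef_pos: [0.52, -0.0926, 0.3318]
tool_rot: [0.699, 0.715, 0.007, -0.001]
ft_force: [6.9, 2.3, 3.3]
grip_width: 0.0003
grasp_force: 4.5
```

```bash
python3 plan.py 8;  python3 - <<'E'
from h import *
im,d,W=cloud('scene'); cv2.imwrite('pics/s4.png',im[120:260,200:340,::-1].repeat(4,0).repeat(4,1))
E
```

```text
tcp [ 0.5200289  -0.09258209  0.33178441] r 0.06189631241533679 bearing -84.22429502505082 F [6.85604699 2.31833965 3.27516629] j [-0.18  0.28  0.13  1.42  0.01  1.37]
tip off [0.00052413 0.00071306]
[1, -9, 1], [2, -17, 1], [4, -25, 1], [8, -33, 1], [12, -40, 1], [17, -47, 1], [24, -52, 1], [31, -57, 1], [38, -61, 1], [46, -64, 1], [54, -65, 1], [63, -65, 1],
```

View pics/s4.png

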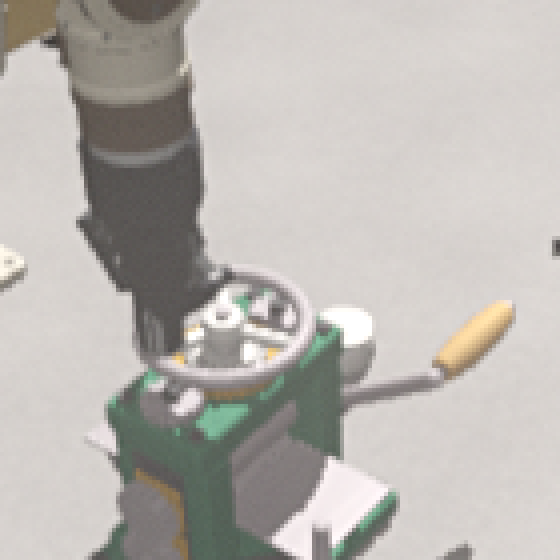

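Emit:
step_arm --rows '[[[1,-9,0],0],[[2,-17,0],0],[[4,-25,1],0],[[8,-33,1],0],[[12,-40,1],0],[[17,-47,1],0],[[24,-52,1],0],[[31,-57,1],0],[[38,-61,1],0],[[46,-64,1],0],[[54,-65,1],0],[[63,-65,1],0]]'

```text
clock: 9.98
eef_pos: [0.4512, -0.0328, 0.3296]
tool_rot: [0.7, 0.714, 0.002, -0.002]
ft_force: [-0.4, -5.5, 0.7]
grip_width: 0.0
grasp_force: 2.9
```

```bash
python3 plan.py 8;  python3 - <<'E'
from h import *
for c in ['scene','top']:
    im,d,W=cloud(c)
    o=bot.get_obs()['eef_pos'];
    m=(d>0)&(np.hypot(W[...,0]-.514,W[...,1]+.031)<.08)&(W[...,2]>.258)&(W[...,2]<.302)&(im.max(-1)<90)
    print(c,m.sum(),np.round(W[m][::8],3).tolist())
cv2.imwrite('pics/s5.png',cloud('scene')[0][120:260,200:340,::-1].repeat(4,0).repeat(4,1))
E
```

```text
tcp [ 0.45123652 -0.03275614  0.32964092] r 0.06258812091793112 bearing -178.39214695618875 F [-0.38404996 -5.50764028  0.72353465] j [-0.08  0.14 -0.06  1.38  0.01  1.48]
tip off [2.22442807e-05 3.92181652e-04]
[8, 3, -1], [16, 5, -1], [24, 8, -1], [32, 11, -1], [38, 16, -1], [44, 22, -1], [50, 29, -1], [54, 36, -1], [57, 44, -1], [59, 52, -1], [60, 60, -1], [60, 68, -1], scene 1 [[0.46, -0.012, 0.274]]
top 0 []
```

View pics/s5.png

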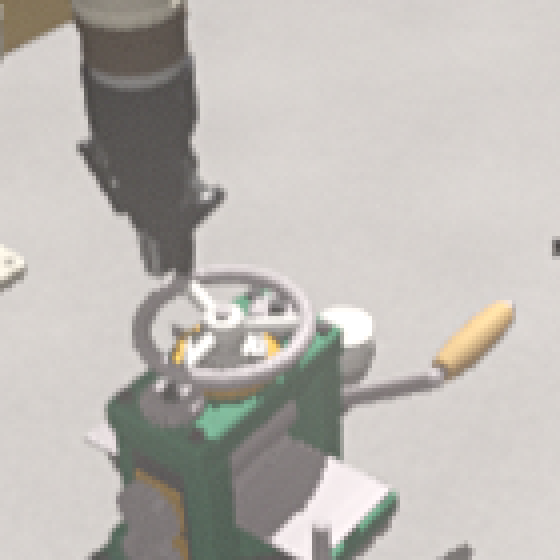

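The handle's dark top sits right of the fingertips (185,270), still being pushed, about 20° ahead of the fingers.

Emit:
step_arm --rows '[[[8,3,-1],0],[[16,5,-1],0],[[24,8,-1],0],[[32,11,-1],0],[[38,16,-1],0],[[44,22,-1],0],[[50,29,-1],0],[[54,36,-1],0],[[57,42,-1],0],[[57,42,-1],0]]'

```text
clock: 11.38
eef_pos: [0.4912, 0.0268, 0.3311]
tool_rot: [0.7, 0.715, 0.004, -0.005]
ft_force: [-2.3, -1.2, 3.8]
grip_width: -0.0001
grasp_force: 2.5
```

```bash
cat > look.py <<'E'
from h import *
for c in ['scene','top']:
    im,d,W=cloud(c)
    h=(d>0)&(np.hypot(W[...,0]-.5138,W[...,1]+.031)<.085)&(W[...,2]>.258)&(W[...,2]<.303)
    X=W[h]; print(c,h.sum(),np.median(X,axis=0) if len(X) else '')
    print(np.round(X[::6],3).tolist())
E
python3 plan.py 4; python3 look.py
```

```text
tcp [0.49120981 0.02678117 0.33114124] r 0.06204015265764553 bearing 111.35356019535136 F [-2.31421771 -1.2137893   3.83903606] j [0.05 0.22 0.04 1.4  0.01 1.6 ]
tip off [-0.00013567  0.00073637]
[-1, 5, 0], [0, 9, 0], [0, 13, 0], [1, 17, 0], [1, 21, 0], [1, 26, 0], [0, 30, 0], [0, 34, 0], [-1, 38, 0], [-3, 42, 0], [-4, 46, 0], [-6, 50, 0], scene 158 [0.504663   0.02477998 0.28206527]
[[0.468, 0.023, 0.301], [0.483, 0.02, 0.293], [0.519, 0.037, 0.3], [0.501, 0.022, 0.296], [0.517, 0.039, 0.294], [0.499, 0.024, 0.291], [0.518, 0.03, 0.297], [0.496, 0.019, 0.289], [0.514, 0.025, 0.294], [0.479, 0.022, 0.275], [0.505, 0.022, 0.288], [0.521, 0.03, 0.291], [0.495, 0.019, 0.28], [0.512, 0.027, 0.284], [0.486, 0.019, 0.273], [0.505, 0.025, 0.279], [0.522, 0.033, 0.282], [0.498, 0.023, 0.273], [0.519, 0.028, 0.28], [0.495, 0.018, 0.27], [0.513, 0.025, 0.275], [0.488, 0.02, 0.262], [0.515, 0.023, 0.274], [0.497, 0.02, 0.263], [0.523, 0.031, 0.27], [0.522, 0.032, 0.265], [0.519, 0.026, 0.26]]
top 0 
[]
```

Emit:
step_arm --rows '[[[-1,5,0],0],[[0,9,0],0],[[0,13,0],0],[[1,17,0],0],[[1,21,0],0],[[1,26,0],0],[[0,30,0],0],[[0,33,0],0],[[0,33,0],0]]'

```text
clock: 12.6
eef_pos: [0.5236, 0.0274, 0.3314]
tool_rot: [0.7, 0.714, 0.003, -0.005]
ft_force: [-6.1, -0.5, 7.1]
grip_width: 0.0
grasp_force: 4.9
```

```bash
python3 plan.py 4; python3 look.py
```

```text
tcp [0.52361715 0.02737838 0.33144027] r 0.059198071675672884 bearing 80.45421939775538 F [-6.05640294 -0.48198683  7.09801611] j [0.05 0.28 0.13 1.42 0.01 1.6 ]
tip off [-0.0001563  0.0007322]
[-1, 4, 0], [-2, 8, 0], [-4, 12, 0], [-5, 16, 0], [-7, 20, 0], [-10, 23, 0], [-12, 27, 0], [-15, 30, 0], [-18, 33, 0], [-21, 36, 0], [-24, 38, 0], [-28, 40, 0], scene 142 [0.54319465 0.01909057 0.28239881]
[[0.501, 0.023, 0.303], [0.519, 0.02, 0.296], [0.532, 0.019, 0.299], [0.527, 0.02, 0.292], [0.551, 0.024, 0.302], [0.531, 0.023, 0.289], [0.509, 0.025, 0.274], [0.544, 0.014, 0.297], [0.51, 0.024, 0.271], [0.543, 0.015, 0.292], [0.52, 0.018, 0.276], [0.548, 0.014, 0.292], [0.523, 0.018, 0.273], [0.55, 0.016, 0.288], [0.526, 0.02, 0.27], [0.552, 0.017, 0.285], [0.531, 0.019, 0.27], [0.555, 0.018, 0.283], [0.55, 0.011, 0.281], [0.544, 0.013, 0.273], [0.553, 0.028, 0.269], [0.554, 0.023, 0.268], [0.557, 0.02, 0.268], [0.553, 0.024, 0.26]]
top 0 
[]
```

Emit:
step_arm --rows '[[[0,-8,0],0],[[1,-20,0],0],[[1,-30,0],0],[[1,-30,-40],0],[[1,-30,-90],0],[[1,-60,-130],0],[[1,-110,-130],0],[[1,-160,-130],0],[[1,-210,-130],0],[[1,-210,-130],0]]'

```text
clock: 13.95
eef_pos: [0.3116, 0.0225, 0.4619]
tool_rot: [0.699, 0.715, 0.005, -0.004]
ft_force: [0.4, 0.1, -0.6]
grip_width: 0.0001
grasp_force: 0.0
```

```bash
python3 look.py; python3 - <<'E'
from h import *
for c in ['top','scene']:
    im,d,W=cloud(c)
    for n in ['oil','loupe','mandrel','tin','hammer','strip','pliers']:
        r=bot.trace(n,c)
        if r:
            w=W[r[0]['pixels']&(d>0)]; print(c,n,round(r[0]['score'],2),np.round(np.median(w,axis=0),3))
cv2.imwrite('pics/t6.png',bot.camera('top')[0][190:280,250:360,::-1].repeat(6,0).repeat(7,1))
E
```

```text
scene 79 [0.55064181 0.01732706 0.28182385]
[[0.543, 0.019, 0.301], [0.552, 0.022, 0.3], [0.553, 0.025, 0.295], [0.553, 0.025, 0.291], [0.557, 0.021, 0.293], [0.556, 0.022, 0.288], [0.556, 0.022, 0.284], [0.554, 0.023, 0.28], [0.556, 0.021, 0.277], [0.554, 0.019, 0.275], [0.55, 0.018, 0.269], [0.553, 0.016, 0.269], [0.555, 0.018, 0.264], [0.555, 0.022, 0.258]]
top 41 [0.54679597 0.01746497 0.29370451]
[[0.557, 0.018, 0.29], [0.554, 0.013, 0.291], [0.552, 0.01, 0.291], [0.549, 0.012, 0.298], [0.546, 0.012, 0.297], [0.544, 0.013, 0.293], [0.542, 0.012, 0.291]]
top oil 0.51 [ 0.518 -0.191  0.071]
top mandrel 0.51 [ 0.663 -0.097  0.017]
top tin 0.52 [0.418 0.199 0.033]
top hammer 0.72 [0.516 0.491 0.009]
top strip 0.65 [ 0.519 -0.019  0.17 ]
top pliers 0.67 [0.515 0.491 0.01 ]
scene oil 0.76 [ 0.528 -0.199  0.059]
scene mandrel 0.68 [ 0.672 -0.1    0.066]
scene tin 0.57 [0.432 0.207 0.033]
scene hammer 0.74 [ 0.536 -0.458  0.024]
scene strip 0.68 [0.518 0.495 0.011]
scene pliers 0.48 [0.52  0.497 0.011]
```

View pics/t6.png

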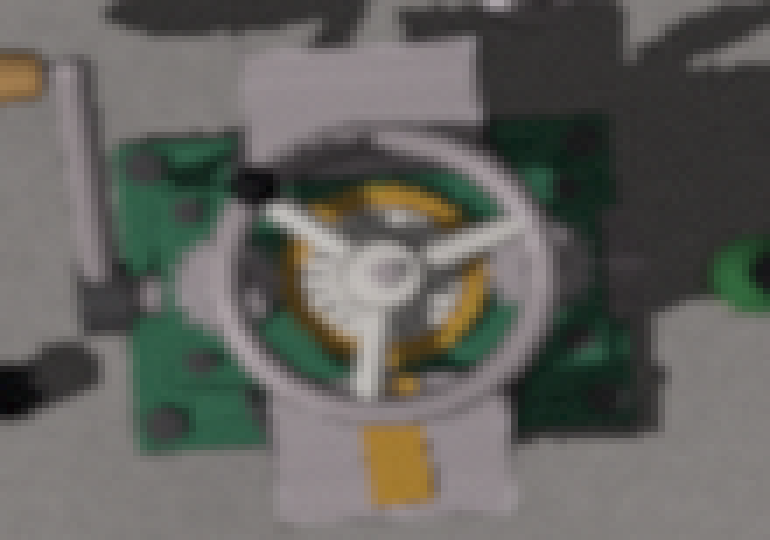

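The handle in the crop is at about (255,184), against (259,180) at the start. That is about 3 mm short, well inside the 15 mm allowed. The strip, oil bottle and the rest look unmoved, and the arm is clear.

```bash
python3 -c "
from workcell import bot
print(bot.job_done())"
```

```text
the job is handed in; nothing more can be done
None
```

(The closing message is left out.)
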